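Unhitch the lathe's tool-setting arm

TASK

Close the open cover of the tool-setting arm so that its two shell halves sit edge to edge. Then pull the spring latch at the arm's end sideways, lift the arm off its ball until that end is at least 6 cm higher than it was parked, and keep it there: finish while still holding the arm up, with the cover still shut. Leave the loose parts lying round about undisturbed.

Things in the scene. Friction and masses are not known exactly. Their poses are not given: they have to be found in the camera images.
- setter: Tool-setting arm unit, fixed on the machine bed. Origin: centre of the underside of its grey base plate (140 mm along x, 400 along y, 12 thick); z up, its -x side looks roughly at the robot. Coordinates (mm) given for the other things are in this frame, arm parked. An aluminium arm, 44 wide, z 92 to 118, lies along y from its pivot to a coupler on a ball; a black shell cover sits midway on it.
- pivot (a point): Pivot of the arm, at (0, 140, 105); the pivot axis runs along the setter's x, between two grey cheeks 80 mm over all, top at z 127.
- coupler (a point): Middle of the hollow coupler at the arm's free end, at (0, -130, 105), 270 mm from the pivot. It is 56 mm along x, 64 along y, top plate at z 120 with a low dome to z 132; the fixed 36 mm steel ball inside has its top at z 106. Moves with the arm.
- swingarm (a joint): Angle of the arm in rad: 0 parked level, coupler down on the ball; grows as the coupler end rises (to 0.6). 0.225 rad lifts the coupler 6 cm. The arm weighs about 0.45 to 0.7 kg with a free pivot and falls back if let go: 3 to 5 N upward at the latch carries it. Until the latch is pulled it rises 1 to 2 mm only.
- cover_hinge (a point): Middle of the cover's hinge line, at (-32, 20, 143), line along the setter's y. The lower half, fixed on the arm, is an open shell 64 mm along x, 100 along y (x -32 to 32, y -30 to 70), walls 4, rim at z 143, a small probe inside. The hinged upper half is a like shell 22 mm deep; shut, its top lies at z 165.
- cover (a joint): Opening of the cover's upper half in rad: 0 seated edge to edge on the lower half (its stop), 1.57 upright on the hinge line, at most 2.0 leaning back to the setter's -x. Starts open. A stiff hinge (about 0.04 N m) keeps it where it is left; push its outside (facing -x when upright) over to +x, then down.
- cover_rim (a point): Middle of the free edge of the cover's upper half, 64 mm from the hinge line; shut, it lies at (32, 20, 143).
- latch_grip (a point): Grip point in the middle of the latch's upright steel tab: at rest (-75, -130, 122). The tab is 10 mm thick along the setter's x, 36 wide along y, z 71 to 145. 42 mm free between tab and coupler; a slide 24 wide, z 70 to 77, joins them below. Moves with latch and arm.
- latch (a joint): Travel of the latch in m: 0 home (its slide caught under the ball), grows as the tab is pulled along the setter's -x, away from the coupler; stop at 0.022. The ball is free from about 0.011; pull to about 0.017. Spring: 3 N at the start, 8.5 N at the stop; springs home when let go. Gripped, the tab also carries the arm.
- blank: Loose dark brown steel bar blank, upright cylinder 48 mm across, 45 high; origin at its underside. Leave alone.
- jaw: Loose dark steel stepped chuck jaw, 36 by 70 by 38 mm; origin at its underside. Leave alone.
- collet: Loose steel collet, tapered, 40 mm across the top, 44 high; origin at its underside. Leave alone.

How it is judged (in metres and radians):
On the way, in this order (a step that is already met when the one before it is completed fails the run):
1. the cover is shut while the arm is still parked (value of joint cover below 0.06 rad and value of joint swingarm below 0.04 rad), for 0.2 s.
2. the latch is pulled clear of the ball (value of joint latch above 0.0095 m), for 0.1 s.
At the end, for the whole second after the job is handed in: The arm is held still by the gripper (contact force over 1 N) with its coupler end at least 55 mm above its parked height (arm angle over 0.205 rad), and the cover is shut (within 0.08 rad) (value of joint swingarm above 0.205 rad and velocity of joint swingarm between -0.1 and 0.1 rad/s and value of joint cover below 0.08 rad and contact force between the fingers and setter above 1 N); the arm keeps its last pose, push and grip.
It fails at once if a loose part was shifted by more than 2 cm (distance of any of blank, jaw, collet from where it was at the start of the episode above 0.02 m).
It also fails if it takes over 45 s, if anything falls off the work surface, if the arm or the gripper's body presses on something with over 40 N, if the wrist force passes 120 N, or if a joint passes its speed limit or range.

ROBOT

A 6-joint arm with a two-finger parallel gripper is mounted at the origin on the work surface. World frame = base frame: x ahead of the robot, y to its left, z up, the work surface at z = 0. Lengths are in m, angles in degrees, forces in N, time in s.
With the tool pointing down it reaches from about 0.25 to 0.725 m from the base axis. Payload 9.7 kg.
Tool frame: the origin (TCP) lies midway between the tips of the shut fingers; the grasp point (between the pads) lies 19 mm behind it; z points along the fingers, y is the line along which they close (so a half turn about z gives the same grasp; the last joint's range is limited). The gripper opens to 85 mm and grips with 20 to 120 N. Pads are 22 mm wide; open, the fingers measure 114 mm over their backs; the gripper's body (76 mm by 85 mm) begins 54 mm behind the grasp point. The pads swing forward as they close: fully open they stand 13 mm farther back than shut.
Start: joints at [-71.677, 4.979, 10.078, 95.1, 0, 90], TCP at [0.173, -0.522, 0.231] pointing down, gripper open.
Joint ranges: [-179.16, 179.16], [-48.56, 103.87], [-65.8, 70.77], [-126.05, 130.52], [-82.76, 87.17], [-180, 180]. Speed limits (degrees/s): [127.2, 127.2, 147.25, 180, 180, 180].

INTERFACE

Orientations are given as [roll, pitch, yaw] about the fixed x, y, z axes, in that order (R = Rz(yaw) Ry(pitch) Rx(roll)).
In Python, from workcell import * gives the robot as it stands.
- The arm moves only by the tool servo_tool, never from a script. Its argument "moves" is a list of rows, each a list of 4 numbers: the shift along the world's x, y, z in parts of the range, where 1.0 means 100 cm, then the turn about the world's z in shares of pi/2 rad (1.0 is pi/2 rad). A call has 1 to 20 rows; each row is the pose to reach, as a shift and turn from the pose commanded when the call began; what a row does not reach only later rows make up. A row lasts 1/12 s, in which the tool goes at most 41.7 mm and 7.16 degrees, less where a joint would pass 70% of its speed; a pose out of reach is approached as far as the arm can. Shift and turn numbers lie between -1 and 1, and a call with a number outside is refused. A call with a gripper value outside its range is refused whole. "claw" is the closure, from 0 (fully open) to 1 (shut), set as the call begins (left out, the last holds). The fingers move at their own pace and stop on an object; "force" is the grip in N (left out, the last holds). Time passes only in rows, so rows that repeat a pose let the fingers close. It gives the time, the measured TCP pose, the force, the opening and the grip force at its end, in the units of the state.
- get_obs(): the state, without advancing time (a new reading comes with each control period).
- camera(name): name is "side" or "top" or "wrist"; returns the picture (384x512x3 uint8, red, green, blue); there is no depth.
- get_calibration(name): a dict with "fx", "fy", "cx", "cy" (pixels), "rvec" (rotation vector, rad) and "tvec" (3), from world to camera coordinates, as OpenCV has them; the wrist camera has in their place "tool_from_camera" (4x4, takes a point from camera to tool coordinates, whose origin is the TCP and whose axes are the flange's). Camera axes: x right, y down, z forward; pixel columns grow to the right and rows downward; lengths in m; the calibration is good to about 2 mm. A picture is of the moment at which its call begins: read the wrist's pose just before it. get_calibration takes no time and is no camera call.
- job_done(): hands the job in; it is judged then, once.
The state is a dict: "time": time; "q": joint angles; "qd": joint speeds; "joint_efforts": joint torques, N m; "ee_pos": TCP position; "tcp_rot": TCP orientation; "wrist_force": force on the tool from outside, world axes, zero at the start; "torque": the same for the moment, N m; "opening": finger opening in m; "grasp_force": force on a finger pad.
Only numpy, scipy, OpenCV 4.12 (cv2) and the standard library are available. Lean on these libraries where they do the work, as an engineer would, in place of code of your own. Each camera call takes 0.05 s, during which the arm holds its last target. There are 200 camera calls.

## Working session

There is one attempt and no reset: what is moved stays moved. The work goes in short steps, Python scripts to look and compute and a tool call to move; the robot and the scene stay as the last step left them, time stands still between calls to the robot, and variables do not carry over. Pictures are saved under pics/ and viewed, at most 10 in all, crops included, and the job is handed in when it is done.

Besides the shell and the picture viewer there is one more tool, called after "Call:" as name(argument=value, ...), one argument or row to a line, values as JSON. servo_tool: Moves the arm, as the interface text tells. Its arguments: {"type":"object","properties":{"moves":{"type":"array","items":{"type":"array","items":{"type":"number"}}},"claw":{"type":"number"},"force":{"type":"number"}},"required":["moves"]}

```bash
mkdir -p pics
python3 - <<'E'
from workcell import *
import cv2
o=get_obs();print(o)
for n in("side","top"):
    print(n,get_calibration(n)); cv2.imwrite(f"pics/{n}0.png",camera(n)[:,:,::-1])
print(get_calibration("wrist"))
E
```

```text
{'time': 0.0, 'q': array([-7.16776266e+01,  5.01292877e+00,  1.00322769e+01,  9.50976832e+01,
        3.27122270e-04,  8.99998127e+01]), 'qd': array([-0.03678763, -0.03514211,  0.11923612, -0.00154861,  0.1637139 ,
       -0.04382733]), 'joint_efforts': array([-2.67848518e-03, -5.20384884e+01,  4.64808691e+01,  1.61499978e-02,
       -2.44479625e-04, -2.58900161e-05]), 'ee_pos': array([ 0.17283014, -0.52190116,  0.23054601]), 'tcp_rot': array([-1.79921665e+02, -3.27378090e-04,  1.83225603e+01]), 'wrist_force': array([ 0.18265365,  0.26254759, -0.50759316]), 'torque': array([-0.02031831,  0.04708321,  0.03807611]), 'grasp_force': 0.0, 'opening': 0.08533652128027053}
side {'fx': 359.3911312171555, 'fy': 359.3911312171555, 'cx': 250.98565245677523, 'cy': 194.63293439619244, 'rvec': array([ 0.59420889, -2.74718824,  1.00149839]), 'tvec': array([0.58854233, 0.2032875 , 0.75655412])}
top {'fx': 421.41673753159006, 'fy': 421.41673753159006, 'cx': 253.62204064994665, 'cy': 193.0250413895736, 'rvec': array([ 2.1896725 , -2.13385031,  0.09855743]), 'tvec': array([0.06536849, 0.57905792, 0.97229114])}
{'fx': 324.0921425611926, 'fy': 324.0921425611926, 'cx': 254.0006536445184, 'cy': 189.36651888201757, 'tool_from_camera': array([[-7.66541998e-04, -9.60119234e-01, -2.79589822e-01,
         7.00810985e-02],
       [ 9.99999196e-01, -1.01850220e-03,  7.55900802e-04,
        -1.24464662e-04],
       [-1.01051775e-03, -2.79589018e-01,  9.60119243e-01,
        -1.43690779e-01],
       [ 0.00000000e+00,  0.00000000e+00,  0.00000000e+00,
         1.00000000e+00]])}
```

View pics/side0.png

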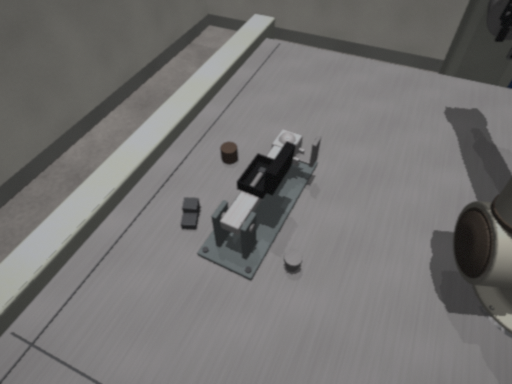

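View pics/top0.png

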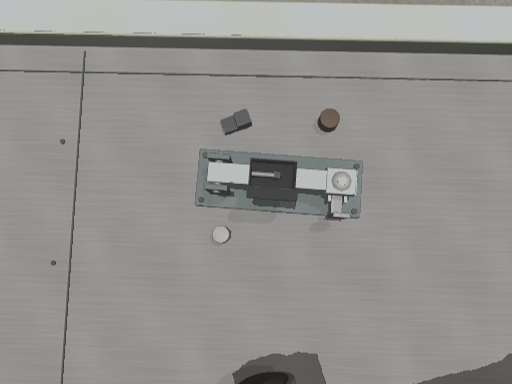

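The side view shows the cover standing upright near (280,165), the tab at (315,150) and the pivot cheeks at (235,225). In the top view the plate corners are about (201,149), (362,160), (358,217) and (196,207), the dome is at (342,181), the tab is near (340,213), and the collet at (221,234) lies on the robot's side of the pivot end.

```bash
cat > h.py <<'E'
import cv2, numpy as np
from workcell import *
def RT(n):
    c=get_calibration(n); return c,cv2.Rodrigues(c["rvec"])[0],np.array(c["tvec"])
def ray(n,uv,z):
    c,R,t=RT(n); d=R.T@np.array([(uv[0]-c["cx"])/c["fx"],(uv[1]-c["cy"])/c["fy"],1]); o=-R.T@t
    return o+d*(z-o[2])/d[2]
def proj(n,P):
    c,R,t=RT(n); p=R@np.asarray(P)+t; return np.array([c["fx"]*p[0]/p[2]+c["cx"],c["fy"]*p[1]/p[2]+c["cy"]])
E
python3 - <<'E'
from h import *
im=cv2.imread("pics/top0.png").astype(int)
b,g,r=im[...,0],im[...,1],im[...,2]
print(im[155,300],im[200,220],im[300,300],im[181,342])
m=((b-r>6)).astype(np.uint8)*255
m=cv2.morphologyEx(m,cv2.MORPH_OPEN,np.ones((3,3)))
m[:130]=0;m[240:]=0;m[:,:170]=0;m[:,390:]=0
pts=cv2.findNonZero(m); rect=cv2.minAreaRect(pts); bx=cv2.boxPoints(rect);print(rect,bx)
W=np.array([ray("top",p,0.012) for p in bx]);print(W.round(4),np.linalg.norm(np.diff(W,axis=0),axis=1))
print("dome",ray("top",(342,181),.132))
v=np.hstack([im.astype(np.uint8)[130:250,180:380],cv2.cvtColor(m,cv2.COLOR_GRAY2BGR)[130:250,180:380]])
s=cv2.imread("pics/side0.png")[110:290,180:340]
v=cv2.resize(v,None,fx=2,fy=2,interpolation=2); s=cv2.resize(s,None,fx=2,fy=2,interpolation=2)
o=np.zeros((600,800,3),np.uint8);o[:240]=v;o[240:600,:320]=s;cv2.imwrite("pics/c1.png",o)
E
```

```text
[132 135 137] [124 124 116] [144 146 148] [189 189 185]
((279.28564453125, 182.96493530273438), (163.9488067626953, 55.54015350341797), 4.316027641296387) [[195.4538  204.48706]
 [199.6336  149.1044 ]
 [363.1175  161.44281]
 [358.93768 216.82547]]
[[ 0.5477  0.2206  0.012 ]
 [ 0.6841  0.2159  0.012 ]
 [ 0.6631 -0.184   0.012 ]
 [ 0.528  -0.1739  0.012 ]] [0.13652209 0.40046496 0.13551375]
dome [ 0.59722814 -0.10943795  0.132     ]
```

View pics/c1.png

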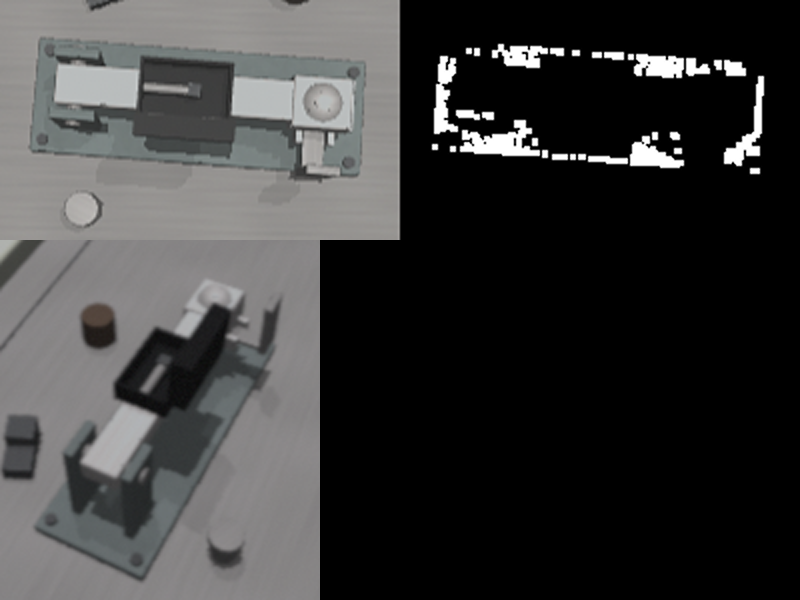

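The crop puts the plate corners at about (199,149), (362.5,161), (359.5,217.5) and (196,206), and the dome at (341.5,180.5). The cover's upper half stands near upright, and the tab shows at (340,215).

```bash
cat >> h.py <<'E'
def fit():
    px=[(199,149),(362.5,161),(359.5,217.5),(196,206)]
    L=np.array([(70,200),(70,-200),(-70,-200),(-70,200)])/1e3
    W=np.array([ray("top",p,.012)[:2] for p in px])
    L=np.vstack([L,[[0,-.130]]]);W=np.vstack([W,ray("top",(341.5,180.5),.130)[:2]])
    a,b=L-L.mean(0),W-W.mean(0)
    th=np.arctan2((a[:,0]*b[:,1]-a[:,1]*b[:,0]).sum(),(a*b).sum())
    R=np.array([[np.cos(th),-np.sin(th)],[np.sin(th),np.cos(th)]]);t=W.mean(0)-R@L.mean(0)
    return th,R,t,W-L@R.T-t
def s2w(p):
    th,R,t,_=fit(); p=np.asarray(p,float)/1e3; return np.r_[R@p[:2]+t,p[2]]
E
python3 - <<'E'
from h import *
th,R,t,e=fit();print(np.degrees(th),t,(e*1e3).round(1))
for nm,p in dict(dome=(0,-130,132),tabtop=(-75,-130,145),pivtop=(0,140,118),c1=(-70,200,12),c2=(-70,-200,12),c3=(70,-200,12),grip=(-75,-130,122),hinge=(-32,20,143)).items():
    w=s2w(p);print(nm,w.round(4),proj("top",w).round(1),proj("side",w).round(1))
for a in(1.2,1.4,1.57,1.7,1.85,2):
    c,s=np.cos(a),np.sin(a)
    for y in(-30,70):
        r=[-32+64*c,y,143+64*s]; o=[r[0]-22*s,y,r[2]+22*c]
        print(a,y,*[proj(n,s2w(q)).round(0) for n in("top","side") for q in(r,o)])
for n,p,z in(("blank",(329,117),.045),("collet",(221,234),.044),("jaw",(236,122),.038)):print(n,ray("top",p,z).round(3))
E
```

```text
-2.6322414817640603 [0.60470505 0.01997616] [[ 0.5  0.9]
 [-1.2  0.5]
 [ 0.8  1.3]
 [ 0.1 -3.8]
 [-0.2  1.1]]
dome [ 0.5987 -0.1099  0.132 ] [342.2 180.3] [287.  135.8]
tabtop [ 0.5238 -0.1064  0.145 ] [341.6 215. ] [316.4 140.8]
pivtop [0.6111 0.1598 0.118 ] [217.2 172.5] [234.1 217.9]
c1 [0.544 0.223 0.012] [194.4 206. ] [251.5 279.5]
c2 [ 0.5256 -0.1766  0.012 ] [360.  217.9] [317.5 161.7]
c3 [ 0.6654 -0.183   0.012 ] [362.7 160.5] [271.8 146.4]
grip [ 0.5238 -0.1064  0.122 ] [339.5 215.5] [315.2 148. ]
hinge [0.5737 0.0414 0.143 ] [271.4 189.6] [273.2 176.7]
1.2 -30 [298. 176.] [298. 186.] [274. 139.] [283. 139.]
1.2 70 [248. 173.] [247. 183.] [253. 169.] [262. 169.]
1.4 -30 [298. 182.] [298. 193.] [279. 140.] [289. 141.]
1.4 70 [247. 179.] [246. 189.] [259. 170.] [269. 172.]
1.57 -30 [298. 188.] [297. 199.] [284. 141.] [294. 144.]
1.57 70 [247. 184.] [246. 195.] [263. 171.] [274. 175.]
1.7 -30 [298. 192.] [297. 203.] [288. 142.] [297. 146.]
1.7 70 [247. 188.] [246. 200.] [267. 173.] [277. 177.]
1.85 -30 [297. 197.] [296. 208.] [292. 144.] [301. 149.]
1.85 70 [246. 193.] [246. 204.] [272. 175.] [281. 181.]
2 -30 [297. 202.] [296. 212.] [296. 147.] [304. 153.]
2 70 [246. 198.] [245. 208.] [276. 178.] [285. 184.]
blank [ 0.762 -0.095  0.045]
collet [0.478 0.153 0.044]
jaw [0.747 0.127 0.038]
```

Run:
```python
from h import *
p0=get_obs()["ee_pos"]
A=s2w((-107,20,190));print("A",A.round(4),"delta cm",((A-p0)*100).round(2),"turn",np.radians(90+np.degrees(fit()[0])-18.32).round(3))
for a in(1.7,1.57,1.4,1.2,1,.8,.6,.4,.3,.2,.1,.05,0,-.05):
    c,s=np.cos(a),np.sin(a); d=45
    w=s2w((-32+d*c-20*s-14.5,20,143+d*s+20*c+2*(a<.2)))
    print(a,((w-A)*100).round(1))
```

```text
A [0.4987 0.0449 0.19  ] delta cm [32.59 56.68 -4.07] turn 1.205
1.7 [ 3.5 -0.2 -0.5]
1.57 [ 4.  -0.2 -0.2]
1.4 [ 4.8 -0.2  0.1]
1.2 [ 5.8 -0.3  0.2]
1 [ 6.8 -0.3  0.2]
0.8 [ 7.7 -0.4 -0.1]
0.6 [ 8.6 -0.4 -0.5]
0.4 [ 9.4 -0.4 -1.1]
0.3 [ 9.7 -0.4 -1.5]
0.2 [10.1 -0.5 -1.8]
0.1 [10.3 -0.5 -2.1]
0.05 [10.4 -0.5 -2.3]
0 [10.5 -0.5 -2.5]
-0.05 [10.6 -0.5 -2.7]
```

The rows are not in the units I measure in: shifts go in shares of 100 cm and turns go in shares of pi/2 rad. I convert before sending: 56.7 cm is 0.567, 10.4 cm is 0.104, 1.205 rad is 0.7671.

Call:
servo_tool(
  moves=[
    [0.015,0.025,0,0.0382],
    [0.032,0.056,0,0.0764],
    [0.05,0.087,0,0.121],
    [0.068,0.118,0,0.1655],
    [0.086,0.149,0,0.2101],
    [0.104,0.18,0,0.2546],
    [0.122,0.211,0,0.2992],
    [0.14,0.242,0,0.3438],
    [0.158,0.273,0,0.3883],
    [0.176,0.304,0,0.4329],
    [0.194,0.335,0,0.4775],
    [0.212,0.366,0,0.522],
    [0.23,0.397,0,0.5666],
    [0.248,0.428,-0.005,0.6112],
    [0.266,0.459,-0.01,0.6557],
    [0.284,0.49,-0.02,0.7003],
    [0.3,0.518,-0.03,0.7321],
    [0.314,0.543,-0.037,0.7576],
    [0.323,0.56,-0.04,0.7671],
    [0.326,0.567,-0.04,0.7671],
  ],
  claw=1,
  force=60,
)

```text
time: 1.77
ee_pos: [0.4992, 0.0471, 0.1896]
tcp_rot: [-179.9, -0.0, 87.5]
wrist_force: [0.0, -1.6, -0.2]
opening: -0.0
grasp_force: 0.0
```

Call:
servo_tool(
  moves=[
    [0,0,0,0],
    [0,0,0,0],
  ],
)

```text
time: 1.93
ee_pos: [0.4986, 0.0446, 0.1913]
tcp_rot: [-180.0, 0.0, 87.4]
wrist_force: [-0.0, -0.2, 0.7]
opening: -0.0001
grasp_force: 0.0
```

To row units: 10.1 cm is 0.101, 9.8 cm is 0.098.

Call:
servo_tool(
  moves=[
    [0.01,0,0,0],
    [0.02,-0.001,-0.002,0],
    [0.028,-0.001,-0.004,0],
    [0.035,-0.002,-0.005,0],
    [0.04,-0.002,-0.002,0],
    [0.045,-0.002,0,0],
    [0.05,-0.002,0.001,0],
    [0.055,-0.003,0.002,0],
    [0.06,-0.003,0.002,0],
    [0.065,-0.003,0.002,0],
    [0.07,-0.003,0.001,0],
    [0.075,-0.004,0,0],
    [0.08,-0.004,-0.002,0],
    [0.084,-0.004,-0.004,0],
    [0.088,-0.004,-0.007,0],
    [0.092,-0.004,-0.01,0],
    [0.095,-0.004,-0.013,0],
    [0.098,-0.005,-0.016,0],
    [0.101,-0.005,-0.018,0],
    [0.101,-0.005,-0.018,0],
  ],
)

```text
time: 3.6
ee_pos: [0.6, 0.0398, 0.1723]
tcp_rot: [-179.9, 0.0, 87.4]
wrist_force: [0.9, -0.1, -0.2]
opening: 0.0003
grasp_force: 0.0
```

To row units: -0.5 cm is -0.005, -0.4 cm is -0.004.

Call:
servo_tool(
  moves=[
    [0.001,0,-0.001,0],
    [0.002,0,-0.002,0],
    [0.002,0,-0.003,0],
    [0.002,0,-0.004,0],
    [0.003,0,-0.005,0],
    [0.003,0,-0.005,0],
  ],
)

```text
time: 4.1
ee_pos: [0.6029, 0.0399, 0.1682]
tcp_rot: [180.0, -0.0, 87.4]
wrist_force: [0.5, 0.8, 0.6]
opening: -0.0003
grasp_force: 0.2
```

Run:
```python
from h import *
a=cv2.resize(camera("side")[110:290,180:340,::-1],None,fx=2,fy=2,interpolation=2)
b=cv2.resize(camera("top")[130:250,180:380,::-1],None,fx=2,fy=2,interpolation=2)
o=np.zeros((360,720,3),np.uint8);o[:,:320]=a;o[:240,320:]=b;cv2.imwrite("pics/c2.png",o)
```

```text
(no output)
```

View pics/c2.png

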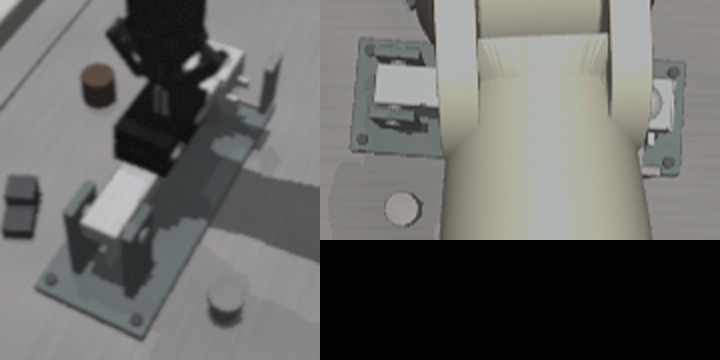

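The side view shows the cover folded over onto the lower half, with the closed fingers on its top near (160,100) in the crop. The loose parts have not moved. I'll press down in small steps until there is a clear force.

To row units: -0.3 cm is -0.003, -0.2 cm is -0.002.

Call:
servo_tool(
  moves=[
    [0,0,-0.001,0],
    [0,0,-0.002,0],
    [0,0,-0.003,0],
    [0,0,-0.003,0],
  ],
)

```text
time: 4.53
ee_pos: [0.603, 0.0399, 0.1656]
tcp_rot: [180.0, -0.0, 87.4]
wrist_force: [2.0, -0.1, 3.1]
opening: -0.0001
grasp_force: 1.4
```

To row units: -0.2 cm is -0.002, -0.1 cm is -0.001.

Call:
servo_tool(
  moves=[
    [0,0,-0.001,0],
    [0,0,-0.001,0],
    [0,0,-0.002,0],
    [0,0,-0.002,0],
  ],
)

```text
time: 4.87
ee_pos: [0.6031, 0.0399, 0.1654]
tcp_rot: [179.9, -0.0, 87.4]
wrist_force: [-2.7, -0.0, 14.5]
opening: -0.0001
grasp_force: 6.9
```

Call:
servo_tool(
  moves=[
    [0,0,0,0],
    [0,0,0,0],
    [0,0,0.01,0],
    [0,0,0.025,0],
    [0,0,0.04,0],
    [-0.015,-0.028,0.045,0],
    [-0.03,-0.056,0.045,0],
    [-0.045,-0.084,0.045,0],
    [-0.06,-0.112,0.045,0],
    [-0.072,-0.134,0.045,0],
    [-0.079,-0.146,0.045,0],
    [-0.079,-0.146,0.045,0],
    [-0.079,-0.146,0.045,0],
  ],
  claw=1,
)

```text
time: 5.95
ee_pos: [0.524, -0.1062, 0.2085]
tcp_rot: [180.0, -0.0, 87.3]
wrist_force: [-0.2, 0.1, -0.1]
opening: -0.0
grasp_force: 0.0
```

Call:
servo_tool(
  moves=[
    [0,0,0,0],
    [0,0,0,0],
    [0,0,0,0],
    [0,0,0,0],
  ],
  claw=0.54,
)

```text
time: 6.28
ee_pos: [0.5242, -0.1054, 0.2081]
tcp_rot: [-180.0, -0.0, 87.4]
wrist_force: [0.3, 0.8, -0.2]
opening: 0.0393
grasp_force: 0.0
```

Run:
```python
from h import *
o=get_obs();print(o["ee_pos"],o["tcp_rot"],o["opening"],o["wrist_force"])
T=np.eye(4);T[:3,:3]=__import__("scipy.spatial.transform",fromlist=["x"]).Rotation.from_euler("xyz",o["tcp_rot"],degrees=True).as_matrix();T[:3,3]=o["ee_pos"]
c=get_calibration("wrist");M=np.linalg.inv(T@c["tool_from_camera"])
im=camera("wrist")[:,:,::-1].copy()
for p in [(x,y,145) for x in(-80,-70) for y in(-148,-112)]+[(32,-30,165),(-32,-30,165),(-28,-98,120),(-28,-162,120)]:
    q=M@np.r_[s2w(p),1]; u=(c["fx"]*q[0]/q[2]+c["cx"],c["fy"]*q[1]/q[2]+c["cy"]); print(p,np.round(u))
    cv2.circle(im,(int(u[0]),int(u[1])),2,(0,0,255),-1)
cv2.imwrite("pics/w1.png",im)
```

```text
[ 0.52424141 -0.10537093  0.20810084] [-1.79982308e+02 -6.04346387e-03  8.74319764e+01] 0.039311271785384086 [ 0.2614216   0.84093903 -0.23791687]
(-80, -148, 145) [247. 230.]
(-80, -112, 145) [247. 180.]
(-70, -148, 145) [262. 230.]
(-70, -112, 145) [262. 180.]
(32, -30, 165) [457.  39.]
(-32, -30, 165) [336.  39.]
(-28, -98, 120) [320. 152.]
(-28, -162, 120) [315. 234.]
```

View pics/w1.png

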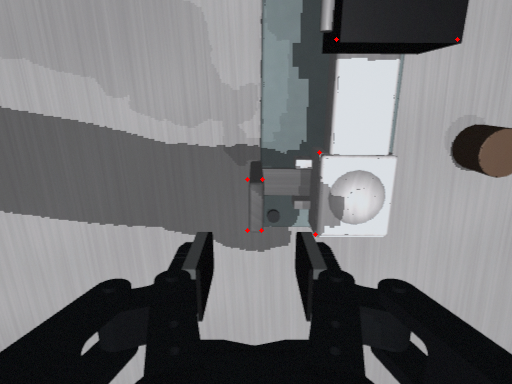

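The wrist view shows the tab top at about (255,205), matching the predicted points, and the cover's top edge at (336..458,40), as expected when shut. The inner finger will clear the coupler, so I can descend.

To row units: -10.5 cm is -0.105, -10 cm is -0.1.

Call:
servo_tool(
  moves=[
    [0,-0.001,-0.015,0],
    [0,-0.001,-0.03,0],
    [0,-0.001,-0.045,0],
    [0,-0.001,-0.06,0],
    [0,-0.001,-0.075,0],
    [0,-0.001,-0.09,0],
    [0,-0.001,-0.1,0],
    [0,-0.001,-0.105,0],
    [0,-0.001,-0.105,0],
  ],
)

```text
time: 7.08
ee_pos: [0.5235, -0.1069, 0.1023]
tcp_rot: [-179.9, -0.0, 87.4]
wrist_force: [0.3, -0.0, 0.3]
opening: 0.0388
grasp_force: 0.0
```

Call:
servo_tool(
  moves=[
    [0,0,0,0],
    [0,0,0,0],
    [0,0,0,0],
    [0,0,0,0],
    [0,0,0,0],
    [0,0,0,0],
  ],
  claw=1,
  force=70,
)

```text
time: 7.58
ee_pos: [0.5247, -0.1072, 0.1043]
tcp_rot: [179.9, 0.0, 87.4]
wrist_force: [2.7, -0.6, 4.8]
opening: 0.0089
grasp_force: 68.9
```

Gripped (opening 9 mm). Next I pull along the setter's -x, which is (-0.999, +0.046) in world axes.

To row units: -1.7 cm is -0.017, -1.5 cm is -0.015.

Call:
servo_tool(
  moves=[
    [-0.003,0,0,0],
    [-0.006,0,0,0],
    [-0.009,0,0,0],
    [-0.012,0.001,0,0],
    [-0.015,0.001,0,0],
    [-0.017,0.001,0,0],
    [-0.017,0.001,0,0],
    [-0.017,0.001,0,0],
  ],
)

```text
time: 8.25
ee_pos: [0.5081, -0.1064, 0.1042]
tcp_rot: [179.8, 0.0, 87.4]
wrist_force: [7.8, -1.4, 3.6]
opening: 0.0093
grasp_force: 68.7
```

To row units: 7.4 cm is 0.074, 4.7 cm is 0.047.

Call:
servo_tool(
  moves=[
    [0,0,0.002,0],
    [0,0,0.005,0],
    [0,0.001,0.009,0],
    [0,0.001,0.0135,0],
    [0,0.002,0.02,0],
    [0,0.003,0.027,0],
    [0,0.004,0.034,0],
    [0,0.0055,0.04,0],
    [0,0.007,0.047,0],
    [0,0.009,0.053,0],
    [0.001,0.011,0.06,0],
    [0.001,0.013,0.066,0],
    [0.001,0.0145,0.071,0],
    [0.001,0.015,0.074,0],
    [0.001,0.015,0.074,0],
    [0.001,0.015,0.074,0],
  ],
)

```text
time: 9.58
ee_pos: [0.5084, -0.0913, 0.1766]
tcp_rot: [180.0, 0.0, 87.4]
wrist_force: [7.6, -0.6, -6.9]
opening: 0.0092
grasp_force: 68.3
```

Run:
```python
from h import *
o=get_obs();print(o["ee_pos"],o["wrist_force"],o["opening"],o["grasp_force"],o["torque"])
def rot(p,a):
    y,z=p[1]-140,p[2]-105;c,s=np.cos(a),np.sin(a);return s2w((p[0],140+y*c+z*s,105-y*s+z*c))
im=camera("side")[:,:,::-1].copy()
x,y,k=180,90,4
v=cv2.resize(im[y:y+140,x:x+160],None,fx=k,fy=k,interpolation=2)
for a,col in((0.28,(0,0,255)),(0.2,(0,255,0))):
  for p in((28,-162,120),(28,-98,120),(-28,-162,120),(-28,-98,120),(32,70,165),(32,-30,165),(-32,70,165),(-32,-30,165)):
    u=(proj("side",rot(p,a))-[x,y]+.5)*k; cv2.circle(v,tuple(int(i) for i in u),3,col,-1)
cv2.imwrite("pics/s3.png",v)
```

```text
[ 0.50841082 -0.09127758  0.17660621] [ 7.55243467 -0.61524399 -6.922724  ] 0.009150285028489772 68.3346176147461 [-0.57256087 -1.32808498 -0.24899032]
```

View pics/s3.png

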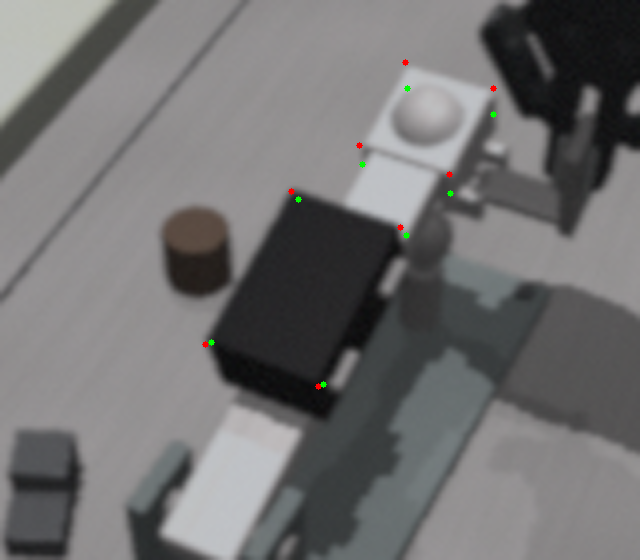

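The side view shows the coupler's far corner at (408,68), which is an arm angle of about 0.26–0.28 rad. The cover's top corners at (292,192) and (400,230) match the shut prediction, and the ball is clear at (428,240). I'll let it settle and hand in.

Call:
servo_tool(
  moves=[
    [0,0,0,0],
    [0,0,0,0],
    [0,0,0,0],
    [0,0,0,0],
    [0,0,0,0],
    [0,0,0,0],
  ],
)

```text
time: 10.13
ee_pos: [0.5084, -0.0913, 0.1765]
tcp_rot: [180.0, 0.0, 87.4]
wrist_force: [8.4, -0.2, -6.5]
opening: 0.009
grasp_force: 68.4
```

```bash
python3 -c "
from workcell import *
o=get_obs();print(o['ee_pos'],o['grasp_force'],o['wrist_force']);print(job_done())"
```

```text
[ 0.50835816 -0.0913255   0.17645594] 68.35648655891418 [ 8.44449292 -0.20586754 -6.52050439]
the job is handed in; nothing more can be done
None
```

I shut the cover, pulled the latch about 17 mm, and handed the job in at about 10 s with the arm held steady about 7 cm up and the loose parts untouched; no verdict came back.

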